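Set the breakfast warmer's dial and start it

TASK

The coffee warmer on the breakfast counter is set too low: with a fingertip on its big knurled dial, turn it up (clockwise) by friction until its white pointer line clicks in at the orange dot, then press the green button to start the unit and draw back. Grip and lift nothing, do not press the button before the dial is set, and leave the jug, the stacked cups and the sachet caddy standing where they are.

Things in the scene. Friction and masses are not known exactly. Their poses are not given: they have to be found in the camera images.
- warmer: Coffee warmer, a low steel box 250 (x) x 370 (y) x 60 mm high, fixed to the counter. Origin at the centre of its underside; its x axis points away from its front, y to its left, z up. Left half: a dark round hot plate with the jug. Right half: a black control deck, 60 mm above the counter, with the dial and, nearer the front, the start button.
- dial_top (a point): Centre of the dial's flat top face, on its upright turning axis, 89 mm above the counter, at (30, -100) mm in the warmer's x, y. The dial is a grey disc 100 mm across, 20 mm thick, with a black knurled rim and a finely knurled top; a white pointer line runs from near its middle to its rim. It turns under a fingertip pressed on its top face (say 35 mm from the centre, 3 to 7 N) and moved in an arc.
- pointer_tip (a point): Outer end of the white pointer line, on the dial's top face 48 mm from its axis; turns with the dial.
- orange_dot (a point): Centre of the orange dot, 13 mm across, on the deck 61.5 mm from the dial's axis (straight to the right of it, along the warmer's -y). This is the setting wanted. Five small white dots mark the other settings, 40 degrees (0.698 rad) apart.
- dial (a joint): Angle of the dial in rad, growing clockwise seen from above. Six click stops (detents) at 0, 0.698, 1.396, 2.094, 2.793 and 3.491; the orange dot is 2.793. A spring plunger holds it in each with about 0.035 N m and pulls a dial that is let go into the nearest one. It starts one or two clicks short of the orange dot. End stops 0.12 rad beyond the first and last detent.
- dial_shaft (a joint): How far the sprung dial is pushed down, m: 0 up, 0.008 at its stop. Pressed from above it first yields at about 2 N, then sinks about 1 mm for each 0.8 N more, to its stop at about 8 N; let go, it rises again. The gap below it is 9 mm.
- start_button_top (a point): Centre of the top of the green push button, a round button 32 mm across in an aluminium housing, at (-85, -100) mm in the warmer's x, y; it is pressed straight down.
- start_button (a joint): How far the green button is pressed, m: 0 out, 0.006 fully down (about 4 N); it springs back. It counts as pressed beyond 0.0045.
- jug: Closed insulated coffee jug, 112 mm across, 130 mm high, handle at its +y, 0.7 kg, standing loose on the hot plate (62 mm above the counter) at about (20, 90) mm in the warmer's x, y. Origin at the centre of its underside. Leave it alone.
- cups: Stack of upside-down white paper cups, 87 mm across, 95 mm high, light, on the counter to the left of the warmer. Origin at the centre of its underside. Leave it alone.
- caddy: Open wooden caddy of sachets, 90 x 160 mm, 65 mm high, on the counter to the right of the warmer. Origin at the centre of its underside. Leave it alone.

How it is judged:
By the outcome, as a careful person would: the job done as asked, in the order asked, and still so for the second after the job is handed in, with the robot touching nothing.
It also fails if it takes over 45 s, if anything falls off the work surface, if the arm or the gripper's body presses on something with over 40 N, if the wrist force passes 120 N, or if a joint passes its speed limit or range.

ROBOT

A 6-joint arm with a two-finger parallel gripper is mounted at the origin on the work surface. World frame = base frame: x ahead of the robot, y to its left, z up, the work surface at z = 0. Lengths are in m, angles in rad, forces in N, time in s.
With the tool pointing down it reaches from about 0.3 to 0.875 m from the base axis. Payload 6.4 kg.
Tool frame: the origin (TCP) lies between the finger pads; the fingertips stand 17 mm ahead of it and the grasp point (between the pads) lies 2 mm behind it; z points along the fingers, y is the direction in which the jaws open and shut (so a half turn about z gives the same grasp; the last joint's range is limited). The gripper opens to 85 mm and grips with 20 to 120 N. Pads are 22 mm wide; open, the fingers measure 114 mm over their backs; the gripper's body (76 mm by 85 mm) begins 54 mm behind the grasp point. The pads swing forward as they close: fully open they stand 13 mm farther back than shut.
Start: joints at [1.036, 0.181, 1.607, -0, 1.354, -0.206], TCP at [0.186, 0.544, 0.248] pointing down, gripper open.
Joint ranges: [-2.99, 2.99], [-0.89, 2.07], [0.3, 2.58], [-1.14, 4.28], [0, 2.63], [-3.12, 3.12]. Speed limits (rad/s): [2.57, 2.57, 3.01, 3.14, 3.14, 3.14].

INTERFACE

Orientations are given as a unit quaternion [w, x, y, z].
In Python, from workcell import * gives the robot as it stands.
- The arm moves only by the tool apply_moves, never from a script. Its argument "steps" is a list of rows, each a list of 3 entries, a list of its own where there are three numbers: the turn, a rotation vector about the tool's x, y, z in degrees, then the shift along the tool's x, y, z in m, then the finger opening in m, from 0 to 0.0854. A call has 1 to 5 rows; each row is the pose to reach, as a shift and turn from the pose commanded when the call began, along the tool's axes at that moment; what a row does not reach only later rows make up. A row lasts 1/8 s, in which the tool goes at most 62.5 mm and 10.7 degrees, less where a joint would pass 70% of its speed; a pose out of reach is approached as far as the arm can. A call with a gripper value outside its range is refused whole. The fingers move at their own pace and stop on an object; "newtons" is the grip in N (left out, the last holds). Time passes only in rows, so rows that repeat a pose let the fingers close. It gives the time, the measured TCP pose, the force and the opening at its end, in the units of the state.
- state(): the state, without advancing time (a new reading comes with each control period).
- capture(name): name is "scene" or "top" or "wrist"; returns (picture, depth): 384x512x3 uint8, red, green, blue; 384x512 float32, m along the optical axis (not along the pixel's ray), 0 where there is no reading.
- camera_params(name): a dict with "mtx" (3x3 intrinsics, pixels), "xyz" and "orientation" of the camera in the world; the wrist camera has in their place "hand_eye" (4x4, takes a point from camera to tool coordinates, whose origin is the TCP and whose axes are the flange's). Camera axes: x right, y up, looking along -z (the intrinsics and any distortion apply to the point x, -y, -z); pixel columns grow to the right and rows downward; lengths in m; the calibration is good to about 2 mm. The wrist camera is an equidistant fisheye: a pixel r from the principal point sees the ray r / f radians off the axis. A picture is of the moment at which its call begins: read the wrist's pose just before it. camera_params takes no time and is no camera call.
- job_done(): hands the job in, once; it reports no verdict.
The state is a dict: "time": time; "q": joint angles; "joint_vel": joint speeds; "joint_efforts": joint torques, N m; "position": TCP position; "tool_rot": TCP orientation; "contact_force": force on the tool from outside, world axes, zero at the start; "torque": the same for the moment, N m; "width": finger opening in m.
Only numpy, scipy, OpenCV 4.12 (cv2) and the standard library are available. Lean on these libraries where they do the work, as an engineer would, in place of code of your own. Each camera call takes 0.05 s, during which the arm holds its last target.

## Working session

There is one attempt and no reset: what is moved stays moved. The work goes in short steps, Python scripts to look and compute and a tool call to move; the robot and the scene stay as the last step left them, time stands still between calls to the robot, and variables do not carry over. Pictures are saved under pics/ and viewed, and the job is handed in when it is done.

Besides the shell and the picture viewer there is one more tool, called after ">>>" as name(argument=value, ...) on one line, values as JSON. apply_moves: Moves the arm, as the interface text tells. Its arguments: {"type":"object","properties":{"steps":{"type":"array"},"newtons":{"type":"number"}},"required":["steps"]}

```bash
mkdir -p pics; ls
python3 - <<'E'
from workcell import *
import cv2,numpy as np
s=state();print({k:np.round(v,4).tolist() for k,v in s.items()})
for n in ["scene","top"]:
    p,d=capture(n);cv2.imwrite(f"pics/{n}0.png",p[:,:,::-1]);np.save(f"pics/{n}0.npy",d)
    print(camera_params(n))
print(camera_params("wrist"))
E
```

```text
pics
{'time': 0.0, 'q': [1.0357, 0.1816, 1.608, -0.0, 1.3539, -0.2063], 'joint_vel': [-0.0016, -0.0013, 0.0014, -0.001, 0.0006, 0.0007], 'joint_efforts': [0.0015, -44.4892, -35.1324, -0.0001, 0.0093, -0.0], 'position': [0.1854, 0.5437, 0.2474], 'tool_rot': [-0.0003, 0.1636, 0.9865, -0.0009], 'contact_force': [0.5125, 0.065, -0.3882], 'torque': [0.0202, 0.0034, -0.042], 'width': 0.0853}
{'mtx': array([[360.89280247,   0.        , 256.54218193],
       [  0.        , 360.89280247, 188.83842533],
       [  0.        ,   0.        ,   1.        ]]), 'xyz': array([1.08995111, 0.54211047, 0.7415251 ]), 'orientation': array([0.35820713, 0.15492789, 0.35668602, 0.8487992 ])}
{'mtx': array([[471.05317666,   0.        , 259.51086524],
       [  0.        , 471.05317666, 189.2954196 ],
       [  0.        ,   0.        ,   1.        ]]), 'xyz': array([0.41965711, 0.09813461, 1.42005195]), 'orientation': array([ 0.71479283,  0.05497159, -0.05892626, -0.69467764])}
{'mtx': array([[297.31863964,   0.        , 248.36888531],
       [  0.        , 297.31863964, 191.80575127],
       [  0.        ,   0.        ,   1.        ]]), 'hand_eye': array([[-2.93133781e-04,  9.65477538e-01,  2.60486155e-01,
         6.55850309e-02],
       [ 9.99999165e-01,  6.10768737e-04, -1.13844807e-03,
         7.24412361e-04],
       [-1.25824284e-03,  2.60485604e-01, -9.65476912e-01,
        -1.25142623e-01],
       [ 0.00000000e+00,  0.00000000e+00,  0.00000000e+00,
         1.00000000e+00]])}
```

View pics/top0.png

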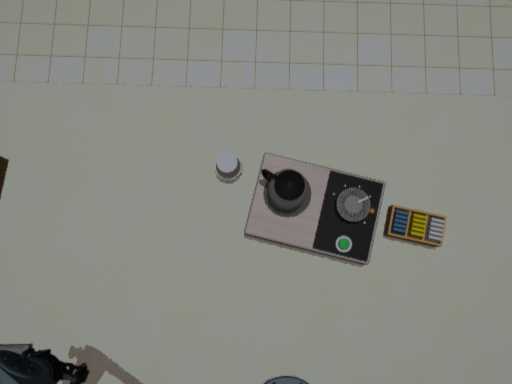

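View pics/scene0.png

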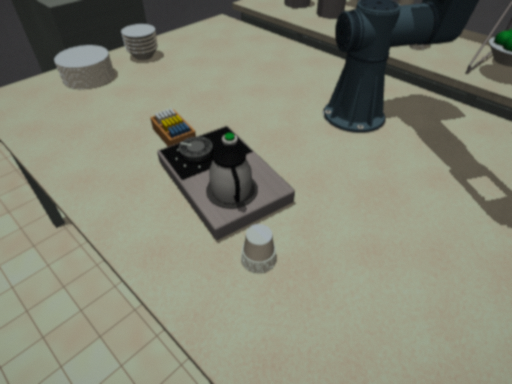

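The top view shows the dial at about (353,205) with its pointer toward (370,196), the orange dot at (373,211) and the green button at (344,244). The jug is at (287,190), the cups at (228,166) and the caddy at (416,225). Next I'll turn these pixels into positions.

```bash
cat > h.py <<'E'
import numpy as np,cv2
from workcell import *
from scipy.spatial.transform import Rotation as R
def rot(q): return R.from_quat([q[1],q[2],q[3],q[0]])
def pix_to_plane(n,uv,z):
    c=camera_params(n);K=c['mtx'];u=np.atleast_2d(uv).astype(float)
    r=np.c_[(u[:,0]-K[0,2])/K[0,0],-(u[:,1]-K[1,2])/K[1,1],-np.ones(len(u))]
    w=rot(c['orientation']).apply(r);t=(z-c['xyz'][2])/w[:,2]
    return c['xyz']+w*t[:,None]
E
python3 - <<'E'
from h import *
p=cv2.imread('pics/top0.png');d=np.load('pics/top0.npy')
cv2.imwrite('pics/crop0.png',cv2.resize(p[140:275,200:460],None,fx=3,fy=3,interpolation=cv2.INTER_CUBIC))
hsv=cv2.cvtColor(p,cv2.COLOR_BGR2HSV)
def cen(m,box):
    x0,y0,x1,y1=box;k=np.zeros(m.shape,bool);k[y0:y1,x0:x1]=m[y0:y1,x0:x1]>0
    v,u=np.nonzero(k);return np.array([u.mean(),v.mean()]),len(u)
g=cen(cv2.inRange(hsv,(45,120,60),(85,255,255)),(330,230,360,256))
o=cen(cv2.inRange(hsv,(8,130,100),(22,255,255)),(366,204,380,218))
print(g,o)
G=pix_to_plane('top',g[0],.075)[0];O=pix_to_plane('top',o[0],.06)[0]
D0=pix_to_plane('top',[353,205],.089)[0]
print(G,O,D0, 'exp D-O .0615',np.linalg.norm((D0-O)[:2]),'D-G .115',np.linalg.norm((D0-G)[:2]),'O-G',np.linalg.norm((O-G)[:2]),np.hypot(.115,.0615))
# deck/plate outline via black deck
m=(p.max(2)<60)
for (u,v) in [(344,244),(353,205),(330,240),(300,230),(287,185)]:
    c=camera_params('top');print(u,v,c['xyz'][2]-d[v,u], d[v,u])
E
```

```text
(array([343.63855422, 243.55421687]), 83) (array([371.71428571, 210.5       ]), 14)
[ 0.48925199 -0.14984781  0.075     ] [ 0.58802309 -0.23445835  0.06      ] [ 0.59867932 -0.17407819  0.089     ] exp D-O .0615 0.06131328043012103 D-G .115 0.11207788694334311 O-G 0.13005642765616346 0.1304118476212955
344 244 0.08546330443279482 1.3345886
353 205 0.07851459494487978 1.3415374
330 240 0.06343211642162538 1.3566198
300 230 0.055566210659906634 1.3644857
287 185 0.1709314774598334 1.2491205
```

View pics/crop0.png

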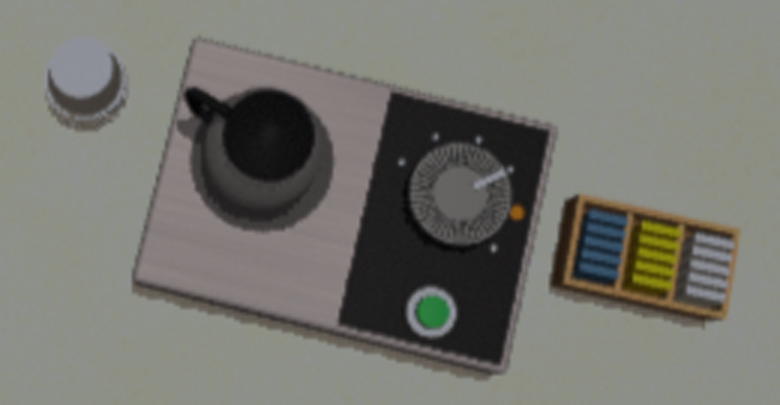

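>>> apply_moves(steps=[[[0, 0, 0], [-0.042, -0.037, -0.015], 0.0], [[0, 0, 0], [-0.084, -0.074, -0.03], 0.0], [[0, 0, 0], [-0.128, -0.113, -0.03], 0.0], [[0, 0, 0], [-0.172, -0.152, -0.03], 0.0], [[0, 0, 0], [-0.216, -0.19, -0.03], 0.0]], newtons=20)

```text
time: 0.72
position: [0.3291, 0.2929, 0.2781]
tool_rot: [0.0, 0.163, 0.987, -0.0]
contact_force: [0.7, -0.0, 0.0]
width: 0.0003
```

>>> apply_moves(steps=[[[0, 0, 0], [-0.044, -0.039, 0], 0.0], [[0, 0, 0], [-0.088, -0.078, 0], 0.0], [[0, 0, 0], [-0.132, -0.117, 0], 0.0], [[0, 0, 0], [-0.176, -0.156, 0], 0.0], [[0, 0, 0], [-0.22, -0.195, 0], 0.0]])

```text
time: 1.35
position: [0.4745, 0.0372, 0.2781]
tool_rot: [-0.0, 0.164, 0.986, 0.0]
contact_force: [1.1, 1.7, 0.8]
width: -0.0002
```

>>> apply_moves(steps=[[[0, 0, 0], [-0.044, -0.038, 0], 0.0], [[0, 0, 0], [-0.088, -0.076, 0], 0.0], [[0, 0, 0], [-0.132, -0.114, 0], 0.0], [[0, 0, 0], [-0.17, -0.146, 0], 0.0], [[0, 0, 0], [-0.186, -0.16, 0], 0.0]])

```text
time: 1.98
position: [0.5988, -0.1751, 0.2772]
tool_rot: [-0.001, 0.165, 0.986, 0.0]
contact_force: [-0.6, 0.3, -0.9]
width: 0.0
```

```bash
cat >> h.py <<'E'
def wrist_T(s):
    T=np.eye(4);T[:3,:3]=rot(s['tool_rot']).as_matrix();T[:3,3]=s['position'];return T@camera_params('wrist')['hand_eye']
def wrist_to_plane(s,uv,z):
    K=camera_params('wrist')['mtx'];u=np.atleast_2d(uv).astype(float)
    a=(u[:,0]-K[0,2])/K[0,0];b=(u[:,1]-K[1,2])/K[1,1];th=np.hypot(a,b);k=np.sin(th)/np.maximum(th,1e-9)
    r=np.c_[a*k,-b*k,-np.cos(th)];T=wrist_T(s);w=r@T[:3,:3].T;t=(z-T[2,3])/w[:,2];return T[:3,3]+w*t[:,None]
E
python3 - <<'E'
from h import *
import pickle
s=state();p,d=capture('wrist');p=p[:,:,::-1].copy();cv2.imwrite('pics/w1.png',p);pickle.dump((s,d),open('pics/w1.pkl','wb'))
print(s['time'],s['position'],s['tool_rot'],s['contact_force'],s['q'])
E
```

```text
1.975 [ 0.59883698 -0.17508619  0.27717071] [-6.11834341e-04  1.64831476e-01  9.86321554e-01  5.21676308e-05] [-0.61435138  0.31428405 -0.85323765] [-4.74264640e-01  2.67185881e-01  1.44466133e+00 -2.75030411e-04
  1.43094297e+00 -1.71384811e+00]
```

View pics/w1.png

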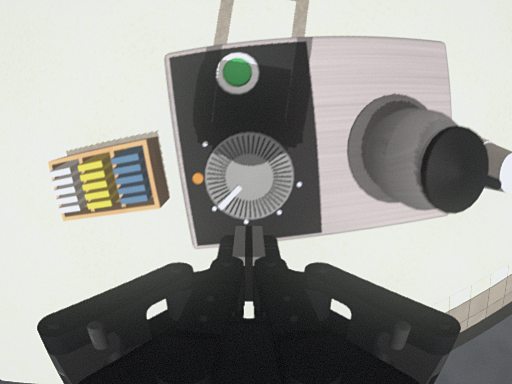

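The wrist view shows the dial centre at about (249,177), its pointer running from (240,187) to (220,208), the orange dot at (197,179) and the button at (237,71). The pointer looks to be at the white dot at (214,209), one click short. I'll compute that.

Run:
```python
from h import *
import pickle
s,d=pickle.load(open('pics/w1.pkl','rb'))
p=cv2.imread('pics/w1.png');hsv=cv2.cvtColor(p,cv2.COLOR_BGR2HSV)
def cen(m,b):
    x0,y0,x1,y1=b;k=np.zeros_like(m);k[y0:y1,x0:x1]=m[y0:y1,x0:x1];v,u=np.nonzero(k);return np.array([u.mean(),v.mean()]),len(u)
g,_=cen(cv2.inRange(hsv,(45,100,60),(85,255,255)),(215,45,262,98))
o,_=cen(cv2.inRange(hsv,(5,120,100),(22,255,255)),(188,168,206,190))
wh=cv2.inRange(p,(170,170,170),(255,255,255))
dots=[cen(wh,(u-6,v-6,u+6,v+6))[0] for u,v in [(299,184),(279,212),(246,222)]]+[np.array([214,209.])]+[o]+[cen(wh,(200,138,212,150))[0]]
Dd=wrist_to_plane(s,np.array(dots),.061)[:,:2]
# circle fit
A=np.c_[2*Dd,np.ones(len(Dd))];x=np.linalg.lstsq(A,(Dd**2).sum(1),rcond=None)[0];c=x[:2];r=np.sqrt(x[2]+c@c)
G=wrist_to_plane(s,g,.08)[0]
print('c',c,'r',r,'G',G,'|c-G|',np.linalg.norm(c-G[:2]))
az=lambda v:np.degrees(np.arctan2(v[...,1],v[...,0]))
print('dot az',az(Dd-c),'warmer yaw',az(c-G[:2]))
P=wrist_to_plane(s,[[240,187],[220,208]],.089)[:,:2];print('pointer az',az(P-c),az(P[1]-P[0]),np.linalg.norm(P-c,axis=1))
print('dial c direct',wrist_to_plane(s,[249,176.5],.089))
Q=wrist_T(s);print('depth z dial/deck/button', [ (Q@np.array([0,0,0,1]))[2]])
for u,v in [(255,165),(237,71),(215,120)]:
    K=camera_params('wrist')['mtx'];a=(u-K[0,2])/K[0,0];b=(v-K[1,2])/K[1,1];th=np.hypot(a,b);t=np.tan(th)/th;dd=d[v,u]
    print((Q@np.array([a*t*dd,-b*t*dd,-dd,1]))[:3])
cv2.imwrite('pics/w1c.png',cv2.resize(p[120:240,180:320],None,fx=5,fy=5,interpolation=cv2.INTER_CUBIC))
```

```text
c [ 0.60136547 -0.17436626] r 0.061233639620177256 G [ 0.48989041 -0.14944006  0.08      ] |c-G| 0.11422786926765542
dot az [  57.59872158   17.63944819  -22.63865989  -61.67791972 -102.3330174
 -141.66630588] warmer yaw -12.60419658985181
pointer az [-59.51178796 -61.24904064] -62.02268887953095 [0.01465214 0.04754024]
dial c direct [[ 0.60095275 -0.17395192  0.089     ]]
depth z dial/deck/button [np.float64(0.40239301172034403)]
[ 0.59111562 -0.16379484  0.08914116]
[ 0.48939788 -0.14901129  0.08194595]
[ 0.53128308 -0.1911527   0.05929908]
```

View pics/w1c.png

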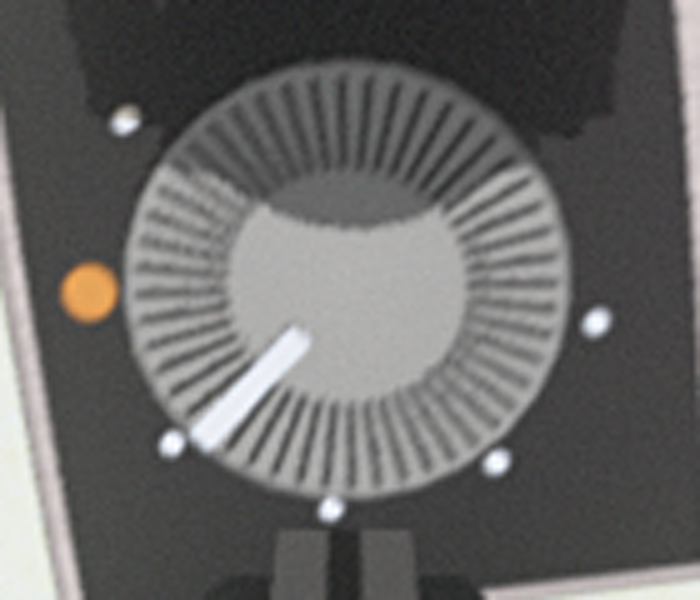

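The checks agree: the dot circle fits r = 61.2 mm (61.5 expected), dial to button is 114 mm (115), the dial top is at z = 0.089, and the pointer is at −61°, one 40° click before the orange dot at −102°. I'll put the fingertip on the rear side of the dial.

>>> apply_moves(steps=[[[0, 0, 0], [-0.0315, 0.018, 0.04], 0.0], [[0, 0, 0], [-0.0315, 0.018, 0.09], 0.0], [[0, 0, 0], [-0.0315, 0.018, 0.135], 0.0], [[0, 0, 0], [-0.0315, 0.018, 0.155], 0.0], [[0, 0, 0], [-0.0315, 0.018, 0.158], 0.0]])

```text
time: 2.65
position: [0.6333, -0.165, 0.1193]
tool_rot: [-0.001, 0.164, 0.987, 0.0]
contact_force: [0.5, -0.0, 0.8]
width: -0.0001
```

>>> apply_moves(steps=[[[0, 0, 0], [0, 0, 0.003], 0.0], [[0, 0, 0], [0, 0, 0.006], 0.0], [[0, 0, 0], [0, 0, 0.009], 0.0], [[0, 0, 0], [0, 0, 0.01], 0.0], [[0, 0, 0], [0, 0, 0.01], 0.0]])

```text
time: 3.28
position: [0.634, -0.1656, 0.1103]
tool_rot: [0.0, 0.164, 0.987, -0.0]
contact_force: [-0.5, -0.5, -0.7]
width: -0.0001
```

>>> apply_moves(steps=[[[0, 0, 0], [0, 0, 0.0015], 0.0], [[0, 0, 0], [0, 0, 0.003], 0.0], [[0, 0, 0], [0, 0, 0.0045], 0.0], [[0, 0, 0], [0, 0, 0.006], 0.0], [[0, 0, 0], [0, 0, 0.006], 0.0]])

```text
time: 3.9
position: [0.6341, -0.1656, 0.1045]
tool_rot: [0.0, 0.164, 0.987, -0.0]
contact_force: [-0.5, -0.1, 2.4]
width: -0.0002
```

Run:
```python
from h import *
s=state();print(s['time'],s['position'],s['contact_force'],s['torque'])
p,d=capture('wrist');cv2.imwrite('pics/w2.png',p[:,:,::-1]);s=state();print(s['contact_force'],s['position'])
```

```text
3.9 [ 0.63408679 -0.16555525  0.10448751] [-0.52775698 -0.09942044  2.40986872] [ 0.07636222  0.10933763 -0.0269639 ]
[-0.50487689  0.55258499  2.3821459 ] [ 0.63409963 -0.16562188  0.10448926]
```

View pics/w2.png

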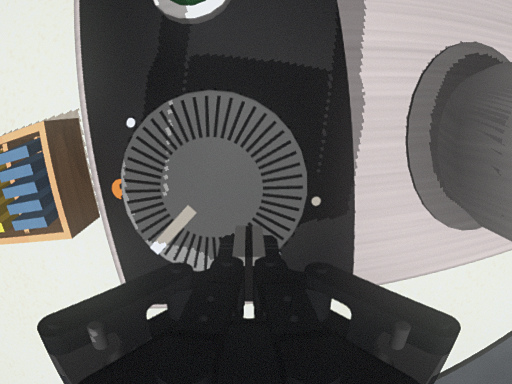

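>>> apply_moves(steps=[[[0, 0, 0], [0, 0, 0.001], 0.0], [[0, 0, 0], [0, 0, 0.002], 0.0], [[0, 0, 0], [0, 0, 0.003], 0.0], [[0, 0, 0], [0, 0, 0.003], 0.0]])

```text
time: 4.45
position: [0.6342, -0.1656, 0.1016]
tool_rot: [0.0, 0.164, 0.987, -0.0]
contact_force: [-1.0, 0.8, 4.9]
width: 0.0
```

>>> apply_moves(steps=[[[0, 0, 4], [-0.0012, -0.002, 0], 0.0], [[0, 0, 8], [-0.0023, -0.0042, 0], 0.0], [[0, 0, 12], [-0.0033, -0.0064, 0], 0.0], [[0, 0, 16], [-0.004, -0.0086, 0], 0.0], [[0, 0, 20], [-0.0047, -0.0109, 0], 0.0]])

```text
time: 5.08
position: [0.6351, -0.1776, 0.1016]
tool_rot: [0.0, 0.334, 0.943, -0.0]
contact_force: [-1.8, 0.4, 4.5]
width: -0.0001
```

Run:
```python
from h import *
s=state();print(s['time'],s['position'],s['contact_force'],s['torque'])
p,d=capture('wrist');cv2.imwrite('pics/w3.png',p[:,:,::-1])
```

```text
5.075 [ 0.63513941 -0.17762744  0.1015694 ] [-1.82543077  0.38464407  4.48664115] [0.08634134 0.23631902 0.00263081]
```

View pics/w3.png

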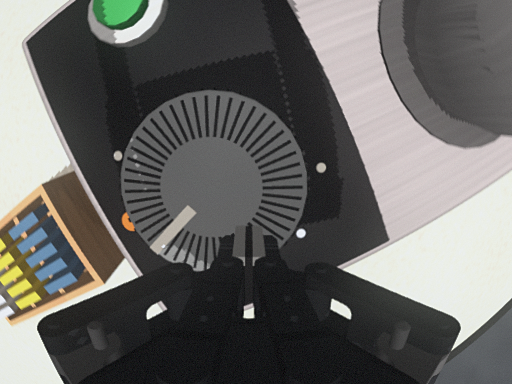

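The dial stays fixed in the rotating tool view, with its pointer still at (165,245), and the orange dot has come nearer at (128,222). So the dial turns with the finger without slipping. I'll do the second half of the arc.

>>> apply_moves(steps=[[[0, 0, 4], [-0.0012, -0.002, 0], 0.0], [[0, 0, 8], [-0.0023, -0.0042, 0], 0.0], [[0, 0, 12], [-0.0033, -0.0064, 0], 0.0], [[0, 0, 16], [-0.004, -0.0086, 0], 0.0], [[0, 0, 20], [-0.0047, -0.0109, 0], 0.0]])

```text
time: 5.75
position: [0.6319, -0.1892, 0.1016]
tool_rot: [0.0, 0.492, 0.871, -0.0]
contact_force: [-0.4, 1.2, 5.0]
width: -0.0001
```

Run:
```python
from h import *
s=state();print(s['time'],s['position'],s['contact_force'],s['torque'])
p,d=capture('wrist');cv2.imwrite('pics/w4.png',p[:,:,::-1])
```

```text
5.75 [ 0.63192506 -0.18922525  0.10158828] [-0.36018445  1.18642622  4.99380219] [ 0.10209317  0.12393851 -0.01240477]
```

View pics/w4.png

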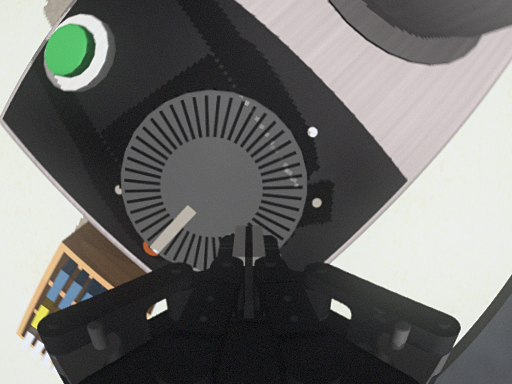

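The pointer now overlaps the orange dot at (152,247). I'll lift straight off and check.

>>> apply_moves(steps=[[[0, 0, 0], [0, 0, -0.004], 0.0], [[0, 0, 0], [0, 0, -0.012], 0.0], [[0, 0, 0], [0, 0, -0.05], 0.0], [[0, 0, 0], [0.03, 0, -0.1], 0.0], [[0, 0, 0], [0.05, 0, -0.12], 0.0]])

```text
time: 6.42
position: [0.6065, -0.1457, 0.2248]
tool_rot: [0.002, 0.491, 0.871, 0.0]
contact_force: [0.7, -0.4, 0.2]
width: 0.0001
```

Run:
```python
from h import *
import pickle
s=state();print(s['time'],s['position'],s['tool_rot'],s['contact_force'],s['torque'])
p,d=capture('wrist');cv2.imwrite('pics/w5.png',p[:,:,::-1]);pickle.dump((s,d),open('pics/w5.pkl','wb'))
```

```text
6.425 [ 0.60654621 -0.14565675  0.22478768] [2.03401697e-03 4.90630082e-01 8.71365546e-01 2.66471565e-04] [ 0.7386519  -0.40610531  0.1990219 ] [ 0.07099027  0.00341341 -0.00348882]
```

View pics/w5.png

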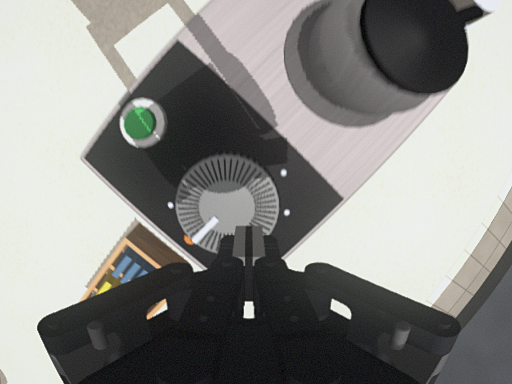

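Run:
```python
from h import *
import pickle
s,d=pickle.load(open('pics/w5.pkl','rb'));p=cv2.imread('pics/w5.png')
cv2.imwrite('pics/w5c.png',cv2.resize(p[140:270,160:300],None,fx=5,fy=5,interpolation=cv2.INTER_CUBIC))
P=wrist_to_plane(s,[[216,220],[194,241.5]],.089)[:,:2];c=np.array([.601,-.174])
print(P,np.degrees(np.arctan2(*(P[1]-P[0])[::-1])),np.degrees(np.arctan2(*(P[1]-c)[::-1])),np.linalg.norm(P-c,axis=1))
g=wrist_to_plane(s,[139.5,123],.08);print(g)
Rm=rot(s['tool_rot']).as_matrix()
print('move to button in tool',Rm.T@(np.array([.4895,-.149,.2248])-s['position']))
```

```text
[[ 0.59818006 -0.18808339]
 [ 0.59068867 -0.21907854]] -103.58754940386358 -102.88425794943417 [0.01436294 0.04624282]
[[ 0.48903899 -0.14659447  0.08      ]]
move to button in tool [ 0.05783637 -0.10181229 -0.0004527 ]
```

View pics/w5c.png

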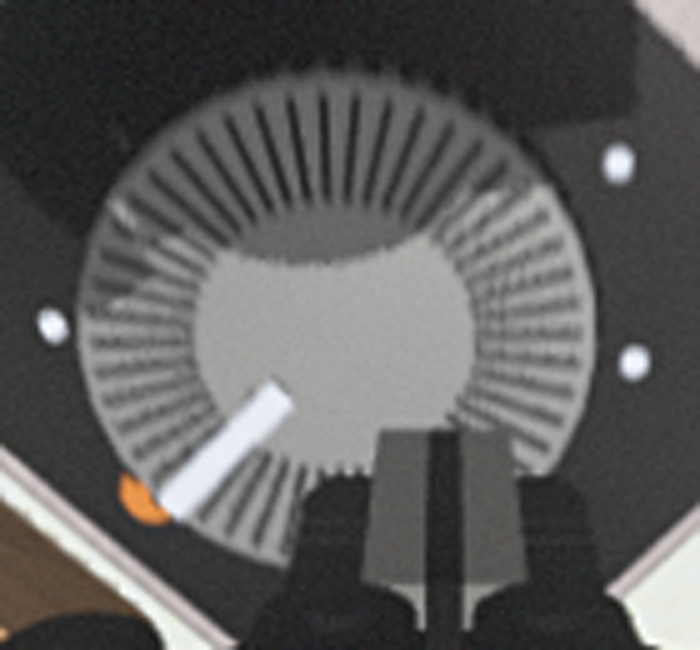

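The pointer is at −103°, against −102.3° for the orange dot, so the dial has settled in its detent. Next is the button at (0.4895, −0.149), with its top at about z = 0.082.

>>> apply_moves(steps=[[[0, 0, 0], [0.025, -0.044, 0], 0.0], [[0, 0, 0], [0.048, -0.086, 0], 0.0], [[0, 0, 0], [0.058, -0.102, 0.04], 0.0], [[0, 0, 0], [0.058, -0.102, 0.085], 0.0], [[0, 0, 0], [0.058, -0.102, 0.11], 0.0]])

```text
time: 7.1
position: [0.4868, -0.1485, 0.1086]
tool_rot: [-0.002, 0.491, 0.871, 0.0]
contact_force: [0.1, 1.0, 0.1]
width: -0.0002
```

>>> apply_moves(steps=[[[0, 0, 0], [0, 0, 0.003], 0.0], [[0, 0, 0], [0, 0, 0.006], 0.0], [[0, 0, 0], [0, 0, 0.009], 0.0], [[0, 0, 0], [0, 0, 0.009], 0.0]])

```text
time: 7.6
position: [0.489, -0.1494, 0.1029]
tool_rot: [0.001, 0.491, 0.871, -0.0]
contact_force: [0.5, 0.2, 0.2]
width: 0.0003
```

>>> apply_moves(steps=[[[0, 0, 0], [0, 0, 0.0015], 0.0], [[0, 0, 0], [0, 0, 0.003], 0.0], [[0, 0, 0], [0, 0, 0.0045], 0.0], [[0, 0, 0], [0, 0, 0.006], 0.0], [[0, 0, 0], [0, 0, 0.006], 0.0]])

```text
time: 8.22
position: [0.4887, -0.1493, 0.0964]
tool_rot: [0.0, 0.491, 0.871, 0.0]
contact_force: [0.0, -0.9, 2.8]
width: 0.0001
```

>>> apply_moves(steps=[[[0, 0, 0], [0, 0, 0.001], 0.0], [[0, 0, 0], [0, 0, 0.002], 0.0], [[0, 0, 0], [0, 0, 0.003], 0.0], [[0, 0, 0], [0, 0, 0.003], 0.0]])

```text
time: 8.72
position: [0.4887, -0.1493, 0.0934]
tool_rot: [0.0, 0.491, 0.871, 0.0]
contact_force: [0.7, 0.1, 4.4]
width: 0.0001
```

>>> apply_moves(steps=[[[0, 0, 0], [0, 0, 0.001], 0.0], [[0, 0, 0], [0, 0, 0.002], 0.0], [[0, 0, 0], [0, 0, 0.002], 0.0]])

```text
time: 9.1
position: [0.4888, -0.1493, 0.0928]
tool_rot: [0.0, 0.491, 0.871, -0.0]
contact_force: [-5.1, 3.9, 17.7]
width: -0.0003
```

The button has bottomed: the force jumped to 17.7 N with the tip at z = 0.0758, which is 6 mm below 0.082. Now I'll draw back.

>>> apply_moves(steps=[[[0, 0, 0], [0, 0, -0.005], 0.0], [[0, 0, 0], [0, 0, -0.03], 0.0], [[0, 0, 0], [0, 0, -0.08], 0.0], [[0, 0, 0], [0, 0, -0.13], 0.0], [[0, 0, 0], [0.0, 0, -0.18], 0.0]])

```text
time: 9.72
position: [0.4881, -0.149, 0.2723]
tool_rot: [-0.001, 0.491, 0.871, -0.0]
contact_force: [0.6, 0.1, 0.3]
width: 0.0001
```

>>> apply_moves(steps=[[[0, 0, 0], [0.03, -0.045, 0], 0.0], [[0, 0, 0], [0.05, -0.075, 0], 0.0], [[0, 0, 0], [0.06, -0.09, 0], 0.0], [[0, 0, 0], [0.06, -0.09, 0], 0.0], [[0, 0, 0], [0.06, -0.09, 0], 0.0]])

```text
time: 10.35
position: [0.3809, -0.1446, 0.2712]
tool_rot: [0.0, 0.491, 0.871, 0.0]
contact_force: [0.1, -0.1, -0.1]
width: 0.0003
```

Run:
```python
from h import *
s=state();print(s['time'],s['position'],s['contact_force'])
p,d=capture('top');a=p[140:275,200:460,::-1]
w,_=capture('wrist');cv2.imwrite('pics/w6.png',w[:,:,::-1])
cv2.imwrite('pics/crop1.png',cv2.resize(a,None,fx=3,fy=3,interpolation=cv2.INTER_CUBIC))
```

```text
10.35 [ 0.38093487 -0.14457892  0.2712403 ] [ 0.09476827 -0.1469246  -0.1075671 ]
```

View pics/crop1.png

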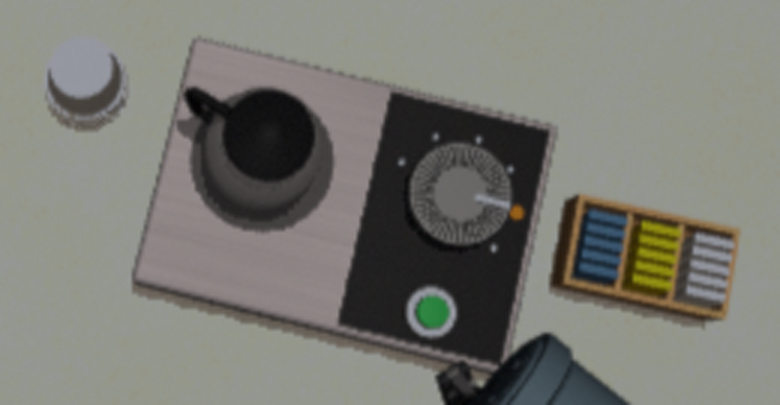

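View pics/w6.png

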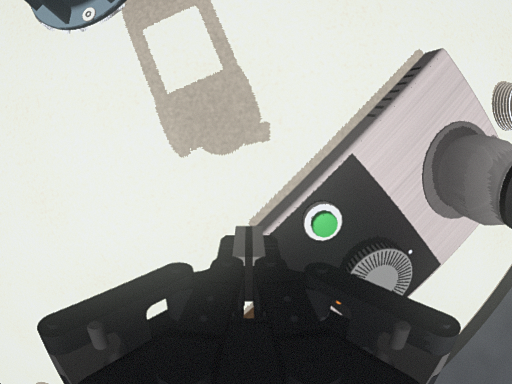

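In the top crop the pointer runs from (475,197) to (510,208), straight at the orange dot at (517,213). The jug, cups and caddy are at the same pixels as before, and the arm is clear. I'll hand the job in.

```bash
python3 -c "
from workcell import *
print(job_done())"
```

```text
the job is handed in; nothing more can be done
None
```

The dial is set at the orange dot and the green button has been pressed. The job was handed in at about 10.5 s of the 45 s allowed.

- **Dial:** I pressed the closed fingertips on the dial's top face, about 34 mm from the centre, with about 5 N. A 40° clockwise arc turned it one click with no visible slip. After I lifted off, the pointer measured about −103° against −102.3° for the orange dot, so it is in its detent. The last top picture also shows it pointing straight at the dot.
- **Button:** I pressed it only after the dial check. It went all the way down: the fingertips stopped 6 mm below the button's resting top and the force rose to 17.7 N. That push was harder than the 4 N needed, but well below the limits.
- **Drawing back:** The arm then drew back to open space with no contact force left. The jug, cups and caddy look the same in the top pictures from before and after.

No check failed. The only disagreement was 1 to 3 mm between camera estimates of the same points, which is about the calibration error. I could not read the dial or button joints directly, so both results come from the pictures and the measured forces.

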